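# Thread a turned dowel through both cheeks of a chair-part frame in a tilted cradle

## Robot

A 7-joint arm with a two-finger parallel gripper is mounted at the origin on the work surface. World frame = base frame: x ahead of the robot, y to its left, z up, the work surface at z = 0. Lengths are in mm, angles in degrees, forces in N, time in s.
With the tool pointing down it reaches from about 350 to 900 mm from the base axis. Payload 19.9 kg.
Tool frame: the origin (TCP) lies between the finger pads; the fingertips stand 19 mm ahead of it and the grasp point (between the pads) is the TCP; z points along the fingers, y is the line along which they close (so a half turn about z gives the same grasp; the last joint's range is limited). The gripper opens to 94 mm and grips with 3 to 60 N. Pads are 16 mm wide; open, the fingers measure 119 mm over their backs; the gripper's body (75 mm by 177 mm) begins 78 mm behind the grasp point.
Start: joints at [70.101, 23.915, -0.59, 92.452, 0.269, 63.638, -3.037], TCP at [188.155, -595.985, 224.425] pointing down, gripper open.
Joint ranges: [-161.28, 161.28], [-22.2, 115.67], [-73.04, 71.86], [3.21, 147.25], [-68.34, 248.33], [10.77, 114.83], [-161.83, 161.83]. Speed limits (degrees/s): [108.29, 108.29, 136.94, 136.94, 172.46, 172.46, 172.46].

## Interface

Orientations are given as [roll, pitch, yaw] about the fixed x, y, z axes, in that order (R = Rz(yaw) Ry(pitch) Rx(roll)).
In Python, from bench import manip, eyes, outline_of, spot_point gives the robot as it stands.
- The arm moves only by the tool send_rows, never from a script. Its argument "steps" is a list of rows, each a list of 5 numbers: the shift along the tool's x, y, z in units of 25 mm (1.0 is 25 mm), then the turn about the tool's z in units of 5 degrees (1.0 is 5 degrees), then the gripper command: -1 is fully open, 1 is shut, values between are in proportion. In form: [[tx, ty, tz, turn, fingers], ...]. A call has 1 to 12 rows; each row shifts and turns the commanded pose from where the row before left it, along the tool's axes as they then stand; what a row does not reach is not made up. A row lasts 1/12 s, in which the tool goes at most 41.7 mm and 7.16 degrees, less where a joint would pass 70% of its speed; a pose out of reach is approached as far as the arm can. A call is refused whole if a number of a shift passes 1 or a number of a turn 1, either way. A call with a gripper value outside its range is refused whole. The fingers move at their own pace and stop on an object; the grip force is fixed at half the most. Time passes only in rows, so rows that do not move let the fingers close. It gives the time, the measured TCP pose, the force, the opening and the grip force at its end, in the units of the state.
- manip.read_state(): the state, without advancing time (a new reading comes with each control period).
- eyes.grab_frame(name): name is "scene" or "top" or "wrist"; returns a dict with "pixels" (400x640x3 uint8, red, green, blue), "vertical_fov" (degrees; the focal length in pixels is half the picture's height over the tangent of half this angle, whatever the lens; pixels are square), "cx", "cy" (the principal point, pixels), "rvec" (rotation vector, rad) and "tvec" (3), from world to camera coordinates, as OpenCV has them; the wrist camera has in their place "mount" (4x4, takes a point from camera to tool coordinates, whose origin is the TCP and whose axes are the flange's). Camera axes: x right, y down, z forward; pixel columns grow to the right and rows downward; lengths in mm; the calibration is good to about 2 mm. The wrist camera is an equidistant fisheye: a pixel r from the principal point sees the ray r / f radians off the axis. A picture is of the moment at which its call begins: read the wrist's pose just before it. There is no depth.
- manip.close_job(): hands the job in; it is judged then, once.
Trained networks look in the newest picture that a camera, given by its name, has taken for a name from the list of things; names that differ only in an ending like _2 or _b are one class to them, and where a whole thing is asked for, a point or a joint stands for the part that bears it (a point fixed in the world has none). Each returns a list of dicts, best first, with "score" (0 to 1); they miss things now and then, are a little off and sometimes report something else, mostly with a low value. They report only what shows in the picture. A call takes as long as a camera call. They do not tell look-alikes from the thing itself.
- outline_of(name, camera): "pixels" (400x640 bool, what is visible of it).
- spot_point(name, camera): "point" ([x, y, z] in mm, in world coordinates, good to about 4 mm: a listed point, or the origin of a listed thing).
The state is a dict: "time_s": time; "joints": joint angles; "joint_velocities": joint speeds; "joint_torque": joint torques, N m; "tool_pos": TCP position; "tcp_rot": TCP orientation; "wrist_force": force on the tool from outside, world axes, zero at the start; "moment": the same for the moment, N m; "width": finger opening in mm; "grip_force": force on a finger pad.
Only numpy, scipy, OpenCV 4.12 (cv2) and the standard library are available. Lean on these libraries where they do the work, as an engineer would, in place of code of your own. Each camera call takes 0.05 s, during which the arm holds its last target. There are 200 camera calls.

## Task

Take the turned dowel from its rest and push it, tip first, from the raised end of the tilted cradle through the holes of both cheeks of the small frame, until its shoulder lies against the near cheek, then let go. The frame sits loosely in the cradle, so feel for the hole to either side. Leave the glue bottle, the tin and the hammer where they are.

Things in the scene. Friction and masses are not known exactly. Their poses are not given: they have to be found in the camera images.
- dowel_grip (a point): Centre of the handle of the turned beech dowel, on its axis: handle 24 mm in diameter, 50 mm long, then a square shoulder, then a plain shank 16 mm in diameter, 120 mm long. x points along the axis to the shank's tip; the shoulder is 25 mm ahead, the tip 145 mm ahead. About 60 g. It starts level, its axis 50 mm above the bench.
- dowel_tip (a point): Centre of the end face of the dowel's shank (edge chamfer 1.5 mm); x points out of the tip along the axis.
- rest: Low dark wooden rest that holds the dowel's shank at the start in two open-topped notches, 50 mm high, from 7 to 17 and from 90 to 100 mm along its x (towards the dowel's tip). The dowel's shoulder lies within 4 mm of this origin; its handle hangs free beyond the rest's end. Origin on the bench.
- mouth (a point): Point fixed on the tilting cradle, in the plane of the near cheek's outer face at the height of the hole's centre, on the cradle's centre line. x is the way the dowel goes in (sloping down), y level across the cradle, z square to the cradle board, up. The frame with the holes sits up to 9 mm to either side of this point along y; where is not measured, and it is stiff to shift (18 N).
- far (a point): Like the mouth point, but in the plane of the far cheek's near face, 78 mm further along x. Frame: two wooden cheeks joined by a low slat, each 18 mm thick, 70 mm wide along y, 54 mm high, top 24 mm above the hole axis. Each has a plain round through-hole, 17.6 mm in diameter; the holes are in line, parallel to x, at z = 0 of these points.
- base: Fixed wooden foot of the cradle, 190 x 150 mm, 18 mm thick; origin at about the centre of its underside; x is the level direction in which the dowel goes in. The cradle board's face lies 30 mm under the hole axis, with low lips 48 mm to either side, and ends 5 mm before the near cheek, leaving free space under the handle. A 7 mm steel guide bar rises 66 mm to either side.
- cradle (a joint): Tilt of the cradle, rad: 0 is level, larger values raise the near end (the one where the dowel goes in). Between 0.15 and 0.38 at the start; held by a stiff clamped hinge at the cradle's far end (8 N m).
- glue: White plastic glue bottle with a black cap, 52 mm in diameter, 150 mm high, upright; origin at the centre of its underside. To be left alone.
- tin: Open steel tin, 72 mm in diameter, 85 mm high, upright; origin at the centre of its underside. To be left alone.
- hammer: Hammer with a wooden handle, 260 mm long, lying on the bench beyond the cradle. To be left alone.
Not all that is in view belongs to the job. Of the things that look like the part that bears dowel_grip, the largest one is meant.

How it is judged (in metres and radians):
On the way:
1. the dowel's tip is through the near cheek, short of the far one (x of dowel_tip in the frame of mouth between 0.02 and 0.078 m and y of dowel_tip in the frame of mouth between -0.015 and 0.015 m and z of dowel_tip in the frame of mouth between -0.008 and 0.008 m), for 0.05 s.
At the end, for the whole second after the job is handed in: The dowel runs through both cheeks, its shoulder within 3 mm of the near cheek's face (tip more than 117 mm past the mouth point), its tip within 4 mm of the hole axis in height and 15 mm of the cradle's centre line, its axis within 0.06 rad of the cradle's, at rest and released (x of dowel_tip in the frame of mouth above 0.117 m and y of dowel_tip in the frame of mouth between -0.015 and 0.015 m and z of dowel_tip in the frame of mouth between -0.004 and 0.004 m and angle between the x axis of dowel_tip and the x axis of mouth, either way round below 0.06 rad and linear speed of dowel below 0.02 m/s); the robot touches nothing.
It fails at once if the glue bottle is moved more than 20 mm (distance of glue from where it was at the start of the episode above 0.02 m).
It fails at once if the tin is moved more than 20 mm (distance of tin from where it was at the start of the episode above 0.02 m).
It fails at once if the hammer is moved more than 20 mm (distance of hammer from where it was at the start of the episode above 0.02 m).
It also fails if it takes over 72 s, if anything falls off the work surface, if the arm or the gripper's body presses on something with over 40 N, if the wrist force passes 120 N, or if a joint passes its speed limit or range.

## Working session

There is one attempt and no reset: what is moved stays moved. The work goes in short steps, Python scripts to look and compute and a tool call to move; the robot and the scene stay as the last step left them, time stands still between calls to the robot, and variables do not carry over. Pictures are saved under pics/ and viewed, at most 11 in all, crops included, and the job is handed in when it is done.

Besides the shell and the picture viewer there is one more tool, called after "Call:" as name(argument=value, ...), one argument or row to a line, values as JSON. send_rows: Moves the arm, as the interface text tells. Its arguments: {"type":"object","properties":{"steps":{"type":"array","items":{"type":"array","items":{"type":"number"}}}},"required":["steps"]}

```bash
mkdir -p pics; cat > h.py <<'E'
import numpy as np, cv2
from bench import manip, eyes, outline_of, spot_point
from scipy.spatial.transform import Rotation as R
def save(n,f,crop=None,s=1):
    p=f["pixels"][:,:,::-1]
    if crop: p=p[crop[1]:crop[3],crop[0]:crop[2]]
    cv2.imwrite(f"pics/{n}.png",cv2.resize(p,None,fx=s,fy=s,interpolation=cv2.INTER_CUBIC))
def foc(f): return 200/np.tan(np.radians(f["vertical_fov"])/2)
def ray(f,u,v):
    M=cv2.Rodrigues(np.array(f["rvec"],float))[0]; t=np.array(f["tvec"],float).ravel()
    d=M.T@np.array([(u-f["cx"])/foc(f),(v-f["cy"])/foc(f),1]); return -M.T@t,d
def at_z(f,u,v,z):
    c,d=ray(f,u,v); return c+d*(z-c[2])/d[2]
def proj(f,P):
    M=cv2.Rodrigues(np.array(f["rvec"],float))[0]; q=M@np.array(P,float)+np.array(f["tvec"],float).ravel()
    return np.array([f["cx"]+foc(f)*q[0]/q[2],f["cy"]+foc(f)*q[1]/q[2]])
E
python3 - <<'E'
from h import *
a=eyes.grab_frame("scene");b=eyes.grab_frame("top")
save("scene",a);save("top",b)
np.set_printoptions(precision=1,suppress=True)
for c,f in(("scene",a),("top",b)):
    print(c,ray(f,320,200),foc(f))
    for n in ["dowel_grip","dowel_tip","rest","mouth","far","base","glue","tin","hammer"]:
        print(n,[(np.round(d["point"],0).tolist(),round(d["score"],2)) for d in spot_point(n,c)[:3]])
print(manip.read_state())
E
```

```text
scene (array([1108.7,  491.9,  537.4]), array([-0.6, -0.6, -0.5])) 366.5109331382126
dowel_grip [([297.0, 267.0, 14.0], 0.84), ([430.0, 220.0, 54.0], 0.7), ([536.0, 216.0, 11.0], 0.66)]
dowel_tip [([425.0, 79.0, 53.0], 0.88), ([311.0, 164.0, 6.0], 0.73)]
rest [([433.0, 190.0, -0.0], 0.88), ([560.0, -24.0, 99.0], 0.71)]
mouth [([557.0, -21.0, 97.0], 0.58)]
far [([565.0, -98.0, 86.0], 0.56), ([433.0, 219.0, 54.0], 0.35)]
base [([564.0, -72.0, 1.0], 0.69)]
glue [([708.0, -314.0, -2.0], 0.62)]
tin [([670.0, 333.0, 4.0], 0.9)]
hammer [([761.0, -4.0, 2.0], 0.64)]
top (array([ 432.5,  -28.4, 1082.1]), array([ 0.1,  0. , -1. ])) 451.31195163583
dowel_grip [([538.0, 219.0, 12.0], 0.87), ([297.0, 271.0, 13.0], 0.77)]
dowel_tip [([312.0, 166.0, -0.0], 0.73), ([431.0, 76.0, 52.0], 0.68)]
rest [([428.0, 193.0, -1.0], 0.7)]
mouth [([554.0, -25.0, 99.0], 0.77)]
far [([569.0, -98.0, 82.0], 0.95), ([437.0, 225.0, 49.0], 0.3)]
base [([563.0, -68.0, -0.0], 0.76)]
glue [([708.0, -322.0, -0.0], 0.79)]
tin [([760.0, -6.0, -5.0], 0.74)]
hammer [([761.0, -6.0, -1.0], 0.74), ([561.0, -70.0, 3.0], 0.53)]
{'time_s': 1.0, 'joints': array([70.1, 23.9, -0.6, 92.5,  0.3, 63.6, -3. ]), 'joint_velocities': array([-0.1, -0. ,  0.1,  0.1, -0.1, -0. , -0. ]), 'joint_torque': array([  0. , -85.1,   0.6, -42.6,  -0. ,   0. ,  -0. ]), 'tool_pos': array([ 188.2, -596. ,  224.4]), 'tcp_rot': array([-180. ,    0. ,   17.5]), 'wrist_force': array([ 0.5, -0.4, -0. ]), 'moment': array([-0.1,  0. ,  0. ]), 'grip_force': 0.0, 'width': 93.72986278734096}
```

View pics/scene.png

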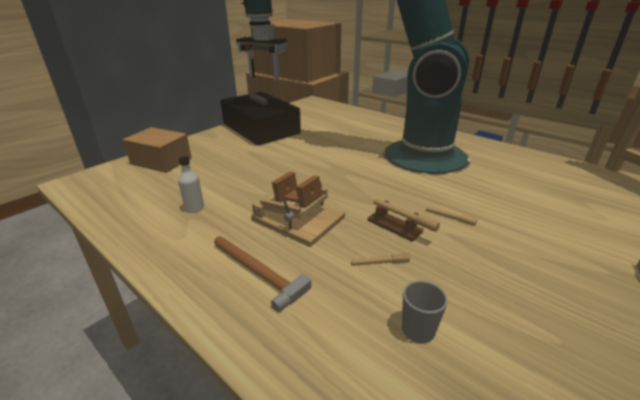

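View pics/top.png

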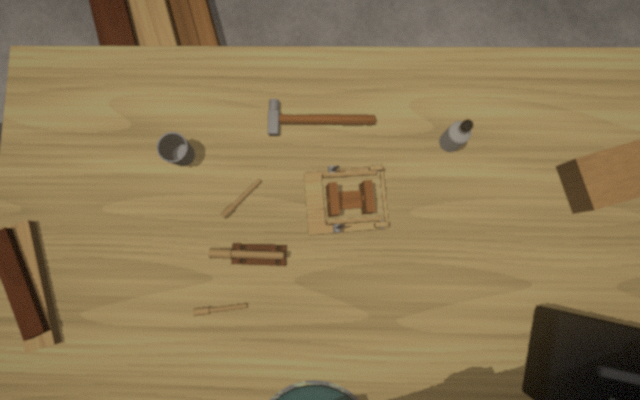

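The scene picture shows three dowel-like parts. They are the big one in the dark rest (scene ~(405,215), top ~(250,254)) and two small loose ones: scene (380,260) / top (240,198), and scene (450,215) / top (220,308). The one in the rest is the largest and its axis is about 50 mm up, so it is the one meant. The cradle is at top (345,200) and slopes down to the right (−y).

```bash
python3 - <<'E'
from h import *
np.set_printoptions(precision=1,suppress=True)
b=eyes.grab_frame("top"); a=eyes.grab_frame("scene")
p=cv2.resize(b["pixels"][150:320,180:400,::-1],None,fx=3.5,fy=3.5,interpolation=cv2.INTER_CUBIC)
cv2.imwrite("pics/topc.png",p)
for d in outline_of("dowel_grip","top")[:4]:
    ys,xs=np.nonzero(d["pixels"]); 
    if len(xs)<20: continue
    pts=np.c_[xs,ys].astype(float); c=pts.mean(0); u=np.linalg.svd(pts-c,full_matrices=False)[2][0]; s=(pts-c)@u
    e=[c+u*s.min(),c+u*s.max()]
    print(round(d["score"],2),len(xs),e,[at_z(b,*q,50) for q in e])
print(eyes.grab_frame("wrist")["mount"], eyes.grab_frame("wrist")["vertical_fov"])
E
```

```text
0.93 587 [array([208.9, 252.9]), array([284. , 255.4])] [array([432.8, 247.7,  50. ]), array([430. ,  75.2,  50. ])]
0.61 326 [array([247.1, 305.6]), array([193. , 312.2])] [array([316.3, 155.8,  50. ]), array([299.2, 278. ,  50. ])]
[[  -0.    -1.    -0.2   64.5]
 [   1.    -0.     0.     0.3]
 [  -0.    -0.2    1.  -160.8]
 [   0.     0.     0.     1. ]] 65.70646984690485
```

View pics/topc.png

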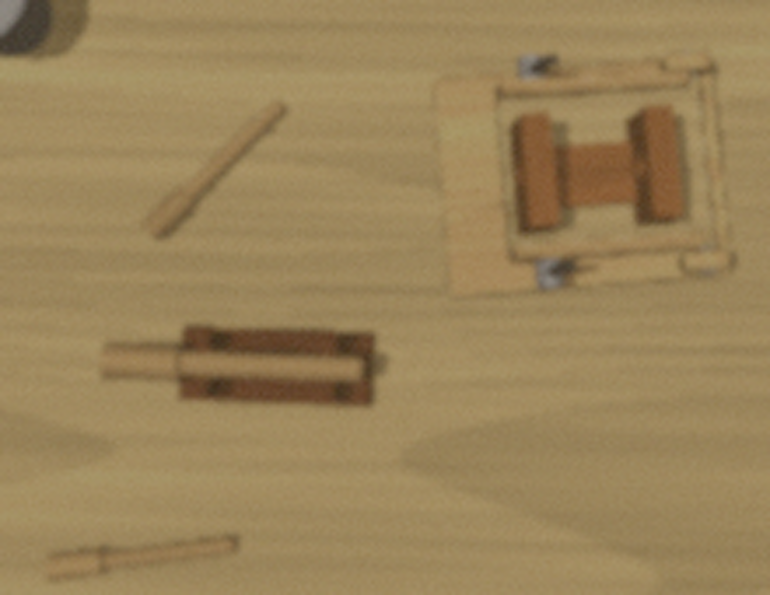

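The crop confirms that the dowel in the dark rest (handle end (102,360), tip (365,368)) is clearly the largest of the three. The frame's near cheek is at crop (537,172). I'll turn the tool first.

Call:
send_rows(
  steps=[
    [0,0,0,-1,0.8],
    [0,0,0,-1,0.8],
    [0,0,0,-1,0.8],
    [0,0,0,-1,0.8],
    [0,0,0,-1,0.8],
    [0,0,0,-1,0.8],
    [0,0,0,-1,0.8],
    [0,0,0,-1,0.8],
    [0,0,0,-1,0.8],
    [0,0,0,-1,0.8],
    [0,0,0,-1,1],
    [0,0,0,-1,1],
  ],
)

```text
time_s: 2.25
tool_pos: [188.1, -596.0, 224.4]
tcp_rot: [-180.0, -0.0, 77.8]
wrist_force: [-0.2, -0.6, -0.1]
width: 17.6
grip_force: 0.0
```

Call:
send_rows(
  steps=[
    [0,0,0,-1,1],
    [0,0,0,-1,1],
    [0,0,0,-1,1],
    [0,0,0,-0.6,1],
    [0,0,0,0,1],
  ],
)

```text
time_s: 2.67
tool_pos: [188.0, -596.0, 224.4]
tcp_rot: [180.0, -0.0, 95.7]
wrist_force: [-0.1, 0.9, 0.5]
width: 0.5
grip_force: 0.0
```

Call:
send_rows(
  steps=[
    [0.91,0.7,0,0,1],
    [0.91,0.7,0,0,1],
    [0.91,0.7,0,0,1],
    [0.91,0.7,0,0,1],
    [0.91,0.7,0,0,1],
    [0.91,0.7,0,0,1],
    [0.91,0.7,0,0,1],
    [0.91,0.7,0,0,1],
    [0.91,0.7,0,0,1],
    [0.91,0.7,0,0,1],
    [0.91,0.7,0,0,1],
    [0.91,0.7,0,0,1],
  ],
)

```text
time_s: 3.67
tool_pos: [371.5, -302.8, 224.6]
tcp_rot: [180.0, 0.0, 95.4]
wrist_force: [0.4, 0.1, 0.1]
width: 0.3
grip_force: 0.0
```

Call:
send_rows(
  steps=[
    [0.91,0.7,0,0,1],
    [0.91,0.7,0,0,1],
    [0.91,0.7,0,0,1],
    [0.91,0.7,0,0,1],
    [0.91,0.7,0,0,1],
    [0.91,0.7,0,0,1],
    [0.91,0.7,0,0,1],
    [0.91,0.7,0,0,1],
    [0.91,0.7,0,0,1],
    [0.91,0.7,0,0,1],
    [0.91,0.7,0,0,1],
    [0,0,0,0,1],
    [0,0,0,0,1],
  ],
)

```text
$.steps: bad value
```

Call:
send_rows(
  steps=[
    [0.91,0.7,0,0,1],
    [0.91,0.7,0,0,1],
    [0.91,0.7,0,0,1],
    [0.91,0.7,0,0,1],
    [0.91,0.7,0,0,1],
    [0.91,0.7,0,0,1],
    [0.91,0.7,0,0,1],
    [0.91,0.7,0,0,1],
    [0.91,0.7,0,0,1],
    [0.91,0.7,0,0,1],
    [0.91,0.7,0,0,1],
    [0,0,0,0,1],
  ],
)

```text
time_s: 4.67
tool_pos: [540.3, -31.3, 224.6]
tcp_rot: [179.9, -0.1, 95.7]
wrist_force: [-0.3, 1.0, 0.1]
width: 0.7
grip_force: 0.0
```

```bash
cat >> h.py <<'E'
def wproj(f,st,P):
    Rt=R.from_euler('xyz',st["tcp_rot"],degrees=True).as_matrix(); M=np.array(f["mount"])
    q=M[:3,:3].T@(Rt.T@(np.array(P,float)-st["tool_pos"])-M[:3,3])
    th=np.arctan2(np.hypot(q[0],q[1]),q[2]); ph=np.arctan2(q[1],q[0]); r=th*foc(f)
    return np.array([f["cx"]+r*np.cos(ph),f["cy"]+r*np.sin(ph)])
def w_at_z(f,st,u,v,z):
    Rt=R.from_euler('xyz',st["tcp_rot"],degrees=True).as_matrix(); M=np.array(f["mount"])
    x,y=u-f["cx"],v-f["cy"]; r=np.hypot(x,y); th=r/foc(f)
    d=Rt@M[:3,:3]@np.array([np.sin(th)*x/r,np.sin(th)*y/r,np.cos(th)]); c=st["tool_pos"]+Rt@M[:3,3]
    return c+d*(z-c[2])/d[2]
E
python3 - <<'E'
from h import *
np.set_printoptions(precision=1,suppress=True)
s=manip.read_state(); print(s["tool_pos"],s["tcp_rot"],s["joints"])
w=eyes.grab_frame("wrist"); save("w1",w)
for n in ["mouth","far","base","dowel_tip"]:
    print(n,[(np.round(d["point"],0).tolist(),round(d["score"],2)) for d in spot_point(n,"wrist")[:3]])
E
```

```text
[540.3 -31.3 224.6] [179.9  -0.1  95.7] [ 30.7  18.8 -37.1 103.5  12.6  61.8  -5.3]
mouth [([559.0, -23.0, 97.0], 0.75)]
far [([562.0, -104.0, 85.0], 0.77)]
base [([562.0, -75.0, 4.0], 0.92)]
dowel_tip [([431.0, 76.0, 47.0], 0.82), ([612.0, 141.0, 4.0], 0.78), ([313.0, 169.0, 9.0], 0.69)]
```

View pics/w1.png

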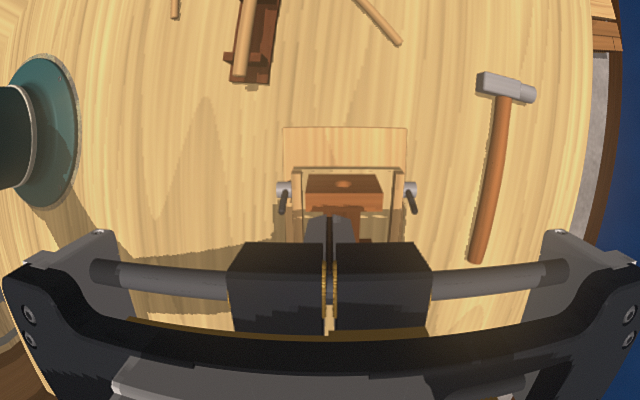

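The wrist view shows the near cheek's outer face at (305–382, 175–193), the hole in it at about (344,184), the base's front edge from (283,127) to (407,128), and the rest with the dowel at top (245,60).

```bash
python3 - <<'E'
from h import *
np.set_printoptions(precision=1,suppress=True)
s=manip.read_state(); w=eyes.grab_frame("wrist")
save("w1c",w,(270,115,420,250),5)
for n,u,v,z in [("hole",344,184,97),("baseL",283,127,18),("baseR",407,128,18),("topL",306,193,120),("topR",382,193,120)]:
    print(n,w_at_z(w,s,u,v,z))
E
```

```text
hole [550.7 -31.7  97. ]
baseL [477.2  14.3  18. ]
baseR [624.8  28.1  18. ]
topL [516.6 -38.2 120. ]
topR [583.7 -31.9 120. ]
```

View pics/w1c.png

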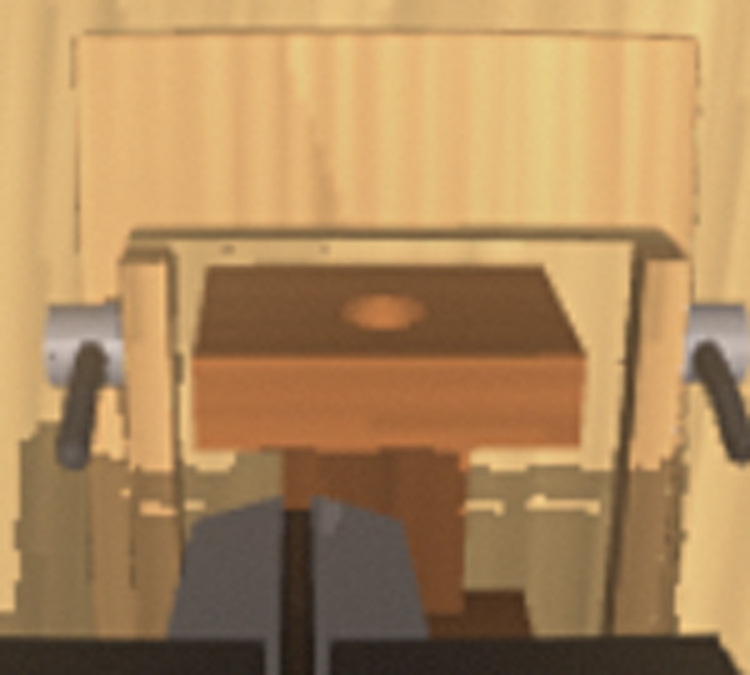

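```bash
python3 - <<'E'
from h import *
np.set_printoptions(precision=1,suppress=True)
s=manip.read_state(); w=eyes.grab_frame("wrist")
g=lambda n,x,y,z:(print(n,p:=w_at_z(w,s,270+x/5,115+y/5,z)),p)[1]
h=[g("hole z%d"%z,383,311,z) for z in (93,97,101)]
a=g("bL",78,32,18);b=g("bR",697,37,18);d=b-a;print(np.linalg.norm(d[:2]),"across ang",np.degrees(np.arctan2(d[1],d[0])))
for z in (116,120,124):
    l=g("topL",192,355,z);r=g("topR",584,355,z);d=r-l;print(z,np.linalg.norm(d),np.degrees(np.arctan2(d[1],d[0])))
    g("tfL",195,447,z);g("tfR",582,443,z)
E
```

```text
hole z93 [552.8 -25.7  93. ]
hole z97 [552.6 -24.9  97. ]
hole z101 [552.3 -24.2 101. ]
bL [479.8  21.2  18. ]
bR [627.1  35.1  18. ]
147.99054555047363 across ang 5.425755976450899
topL [518.1 -32.6 116. ]
topR [588.1 -26.  116. ]
116 70.33848823370009 5.425043560342437
tfL [520.  -49.5 116. ]
tfR [590.  -42.3 116. ]
topL [518.3 -31.7 120. ]
topR [587.3 -25.2 120. ]
120 69.29328875635012 5.4250435603424405
tfL [520.2 -48.4 120. ]
tfR [589.2 -41.3 120. ]
topL [518.5 -30.8 124. ]
topR [586.5 -24.4 124. ]
124 68.24808927900015 5.425043560342444
tfL [520.3 -47.2 124. ]
tfR [588.3 -40.2 124. ]
```

Call:
send_rows(
  steps=[
    [-0.12,0.54,0,0,1],
    [0,0,1,0,1],
    [0,0,1,0,1],
    [0,0,0.6,0,1],
    [0,0,0.4,0,1],
    [0,0,0.08,0,1],
    [0,0,0.08,0,1],
    [0,0,0.08,0,1],
  ],
)

```text
time_s: 5.68
tool_pos: [552.7, -38.3, 144.3]
tcp_rot: [179.9, 0.0, 95.5]
wrist_force: [-0.2, 0.4, -0.5]
width: 0.5
grip_force: 0.0
```

Call:
send_rows(
  steps=[
    [0,0,0.08,0,1],
    [0,0,0.08,0,1],
    [0,0,0.08,0,1],
  ],
)

```text
time_s: 5.93
tool_pos: [552.5, -38.2, 137.8]
tcp_rot: [180.0, 0.0, 95.5]
wrist_force: [-2.3, -0.2, 17.4]
width: 0.2
grip_force: 8.6
```

Call:
send_rows(
  steps=[
    [0,0,-0.12,0,1],
    [0.2,0.04,0,0,1],
    [0,0,0.16,0,1],
    [0,0,0.08,0,1],
    [0,0,0.08,0,1],
  ],
)

```text
time_s: 6.35
tool_pos: [554.7, -31.5, 136.2]
tcp_rot: [179.7, 0.0, 95.6]
wrist_force: [-18.8, 7.3, 76.7]
width: 0.6
grip_force: 38.5
```

Call:
send_rows(
  steps=[
    [0,0,0.08,0,1],
    [0,0,0.08,0,1],
  ],
)

```text
time_s: 6.52
tool_pos: [555.6, -29.7, 133.4]
tcp_rot: [179.6, -0.0, 95.7]
wrist_force: [-19.8, 17.9, 84.5]
width: 0.5
grip_force: 42.3
```

Call:
send_rows(
  steps=[
    [0.03,0,0.06,0,1],
    [0.03,0,0.06,0,1],
    [0.03,0,0.06,0,1],
  ],
)

```text
time_s: 6.77
tool_pos: [555.5, -26.6, 129.0]
tcp_rot: [179.6, -0.1, 95.7]
wrist_force: [-19.7, 18.1, 81.6]
width: 0.3
grip_force: 41.0
```

Call:
send_rows(
  steps=[
    [0.03,0,0.06,0,1],
    [0.03,0,0.06,0,1],
    [0.03,0,0.06,0,1],
  ],
)

```text
time_s: 7.02
tool_pos: [555.3, -23.7, 124.5]
tcp_rot: [179.6, -0.1, 95.7]
wrist_force: [-20.6, 20.8, 82.7]
width: 0.6
grip_force: 40.7
```

Call:
send_rows(
  steps=[
    [0.03,-0.04,0.06,0,1],
    [0.03,-0.04,0.06,0,1],
  ],
)

```text
time_s: 7.18
tool_pos: [554.8, -22.1, 122.1]
tcp_rot: [179.3, -0.1, 95.7]
wrist_force: [-6.8, 20.8, 78.7]
width: 0.6
grip_force: 39.2
```

```bash
python3 - <<'E'
from h import *
np.set_printoptions(precision=1,suppress=True)
b=eyes.grab_frame("scene"); save("s2",b,(240,160,360,250),6)
s=manip.read_state();print(s["tool_pos"],s["wrist_force"])
for c in ("scene","top"):
  eyes.grab_frame(c)
  for n in ["mouth","far"]:
    print(n,[(np.round(d["point"],0).tolist(),round(d["score"],2)) for d in spot_point(n,c)[:3]])
E
```

```text
[554.8 -22.  121.9] [-8.7 21.  76.1]
mouth [([559.0, -16.0, 78.0], 0.72), ([565.0, -74.0, -2.0], 0.66)]
far [([566.0, -91.0, 79.0], 0.57), ([432.0, 193.0, 2.0], 0.16)]
mouth []
far []
```

View pics/s2.png

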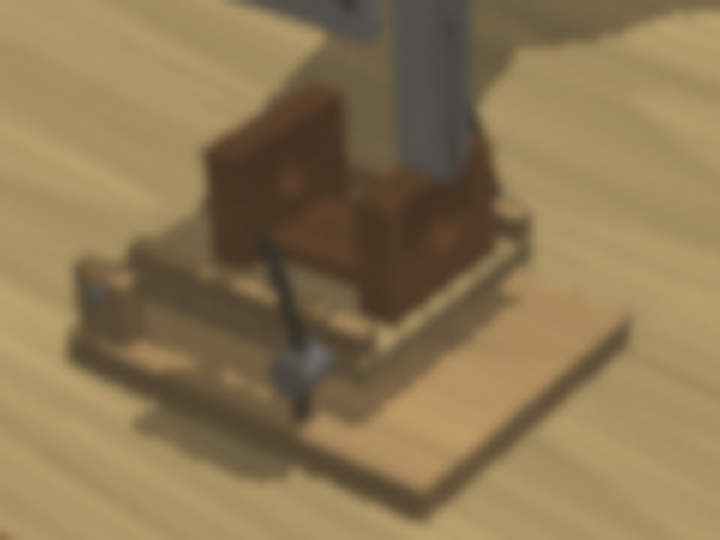

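Call:
send_rows(
  steps=[
    [0,0,-0.2,0,1],
    [0,0,0.04,0,1],
    [0,0,0.04,0,1],
    [0,0,0.04,0,1],
    [0,0,0,0,1],
  ],
)

```text
time_s: 7.95
tool_pos: [552.0, -25.5, 122.0]
tcp_rot: [179.7, 0.0, 95.6]
wrist_force: [-16.3, 5.7, 60.9]
width: 0.2
grip_force: 30.6
```

Call:
send_rows(
  steps=[
    [0,0,-0.1,0,1],
    [0,0,-0.04,0,1],
    [0,0,0,0,1],
  ],
)

```text
time_s: 8.2
tool_pos: [550.9, -26.6, 122.7]
tcp_rot: [179.9, -0.0, 95.6]
wrist_force: [-1.0, 3.0, 15.6]
width: 0.5
grip_force: 7.2
```

Call:
send_rows(
  steps=[
    [0,0,-0.04,0,1],
    [0,0,0,0,1],
  ],
)

```text
time_s: 8.37
tool_pos: [550.2, -27.1, 122.9]
tcp_rot: [180.0, -0.0, 95.5]
wrist_force: [1.9, 1.4, 4.1]
width: 0.2
grip_force: 2.1
```

Light-contact height at the near cheek is 122.9. Next I touch the far cheek.

Call:
send_rows(
  steps=[
    [0,0,-0.6,0,1],
    [-0.96,0.1,0,0,1],
    [-0.96,0.1,0,0,1],
    [-0.96,0.05,0,0,1],
    [-0.96,0,0,0,1],
    [0,0,0.4,0,1],
    [0,0,0,0,1],
  ],
)

```text
time_s: 8.95
tool_pos: [564.5, -123.3, 126.0]
tcp_rot: [-179.9, -0.0, 95.4]
wrist_force: [0.6, -0.0, -0.5]
width: 0.3
grip_force: 0.0
```

Call:
send_rows(
  steps=[
    [0,0,0.06,0,1],
    [0,0,0.06,0,1],
    [0,0,0.06,0,1],
    [0,0,0,0,1],
  ],
)

```text
time_s: 9.28
tool_pos: [565.5, -121.4, 123.3]
tcp_rot: [-180.0, -0.0, 95.6]
wrist_force: [0.5, -0.0, 0.4]
width: 0.5
grip_force: 0.0
```

Call:
send_rows(
  steps=[
    [0,0,0.04,0,1],
    [0,0,0.04,0,1],
    [0,0,0,0,1],
  ],
)

```text
time_s: 9.53
tool_pos: [565.5, -122.1, 121.3]
tcp_rot: [-180.0, -0.0, 95.5]
wrist_force: [0.4, 0.8, -0.2]
width: 0.5
grip_force: 0.0
```

Call:
send_rows(
  steps=[
    [0,0,-0.3,0,1],
    [0.72,0,0,0,1],
    [0,0,0,0,1],
    [0,0,0.16,0,1],
    [0,0,0.04,0,1],
    [0,0,0.04,0,1],
    [0,0,0,0,1],
  ],
)

```text
time_s: 10.12
tool_pos: [563.7, -104.8, 122.6]
tcp_rot: [-180.0, -0.0, 95.5]
wrist_force: [0.5, 0.3, -0.1]
width: 0.4
grip_force: 0.0
```

Call:
send_rows(
  steps=[
    [0,0,0.04,0,1],
    [0,0,0,0,1],
  ],
)

```text
time_s: 10.28
tool_pos: [563.8, -104.5, 121.7]
tcp_rot: [-180.0, -0.0, 95.5]
wrist_force: [0.1, 0.3, 0.8]
width: 0.4
grip_force: 0.0
```

Call:
send_rows(
  steps=[
    [0,0,0.04,0,1],
    [0,0,0,0,1],
  ],
)

```text
time_s: 10.45
tool_pos: [563.9, -104.4, 121.2]
tcp_rot: [180.0, 0.0, 95.5]
wrist_force: [-1.7, -0.4, 3.8]
width: 0.1
grip_force: 2.3
```

Call:
send_rows(
  steps=[
    [0,0,0.04,0,1],
    [0,0,0,0,1],
  ],
)

```text
time_s: 10.62
tool_pos: [564.0, -104.5, 120.9]
tcp_rot: [180.0, 0.0, 95.5]
wrist_force: [-6.9, -0.9, 18.8]
width: 0.6
grip_force: 9.1
```

Call:
send_rows(
  steps=[
    [0,0,0.04,0,1],
    [0,0,0,0,1],
  ],
)

```text
time_s: 10.78
tool_pos: [564.1, -104.4, 120.8]
tcp_rot: [180.0, 0.1, 95.5]
wrist_force: [-13.8, 1.0, 33.5]
width: 0.5
grip_force: 16.8
```

Call:
send_rows(
  steps=[
    [0,0,-0.4,0,1],
    [0.8,-0.05,0,0,1],
    [0.8,0,0,0,1],
    [0.8,0,0,0,1],
    [0.8,0,0,0,1],
    [0,0,0.2,0,1],
    [0,0,0.1,0,1],
    [0,0,0.1,0,1],
    [0,0,0,0,1],
  ],
)

```text
time_s: 11.53
tool_pos: [556.3, -22.3, 121.8]
tcp_rot: [179.8, -0.1, 95.6]
wrist_force: [-15.7, 15.6, 52.6]
width: 0.3
grip_force: 26.0
```

Call:
send_rows(
  steps=[
    [0,0,0.08,0,1],
    [0,0,0.06,0,1],
    [0,0,0,0,1],
  ],
)

```text
time_s: 11.78
tool_pos: [557.4, -21.3, 119.8]
tcp_rot: [179.6, -0.1, 95.7]
wrist_force: [-19.0, 20.2, 71.1]
width: 0.4
grip_force: 35.5
```

Call:
send_rows(
  steps=[
    [0,0,-0.4,0,1],
    [0,0,-1,0,1],
    [0,0,-1,0,1],
    [0,0,-1,0,1],
    [0,0,-0.8,0,-0.2],
    [0.5,-0.5,0,0,-0.3],
    [0.5,0,0,0,-0.3],
    [0,0,0,0,-0.3],
  ],
)

```text
time_s: 12.45
tool_pos: [539.7, 0.5, 220.4]
tcp_rot: [180.0, -0.0, 95.6]
wrist_force: [0.1, 1.2, -0.2]
width: 23.8
grip_force: 0.0
```

```bash
python3 - <<'E'
from h import *
np.set_printoptions(precision=1,suppress=True)
s=manip.read_state(); w=eyes.grab_frame("wrist"); print(s["tool_pos"],s["tcp_rot"])
save("w2c",w,(250,115,440,265),4)
for n in ["mouth","far"]:
    print(n,[(np.round(d["point"],0).tolist(),round(d["score"],2)) for d in spot_point(n,"wrist")[:3]])
E
```

```text
[539.7   0.5 220.4] [180.   -0.   95.6]
mouth [([558.0, -14.0, 79.0], 0.83)]
far [([561.0, -96.0, 79.0], 0.86)]
```

View pics/w2c.png

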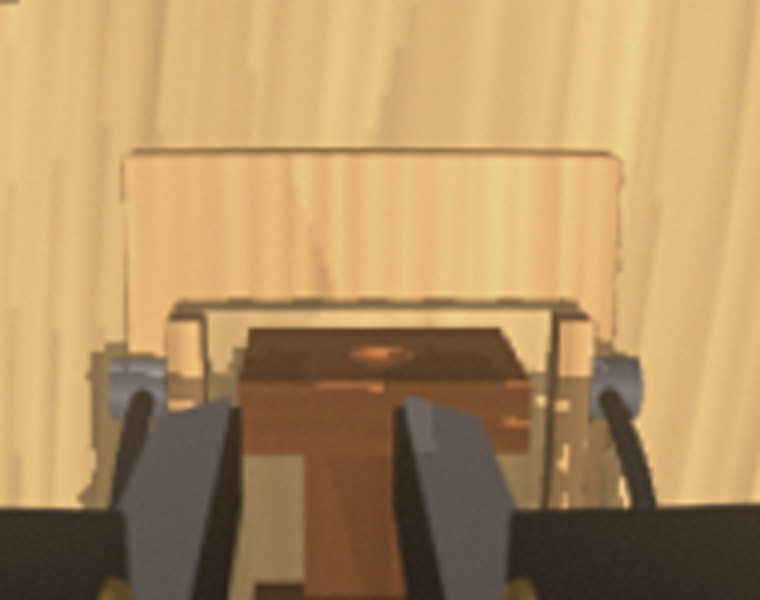

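The wrist view shows the cradle level, with the hole at crop (382,354) and the near top edge running (241–530, 380).

```bash
python3 - <<'E'
from h import *
np.set_printoptions(precision=1,suppress=True)
s=manip.read_state(); w=eyes.grab_frame("wrist")
g=lambda n,x,y,z:(print(n,p:=w_at_z(w,s,250+x/4,115+y/4,z)),p)[1]
g("hole",382,354,78)
l=g("tl",241,380,102);r=g("tr",530,380,102);d=r-l;print(np.hypot(*d[:2]),np.degrees(np.arctan2(d[1],d[0])),(l+r)/2)
a=g("bL",126,153,18);b=g("bR",620,154,18);d=b-a;print(np.hypot(*d[:2]),np.degrees(np.arctan2(d[1],d[0])))
for n in ("dowel_grip","dowel_tip"):
  print(n,[(np.round(d["point"],0).tolist(),round(d["score"],2)) for d in spot_point(n,"wrist")[:3]])
E
```

```text
hole [557.4 -18.5  78. ]
tl [523.2 -21.5 102. ]
tr [591.2 -15.1 102. ]
68.29638877528954 5.389442840850761 [557.2 -18.3 102. ]
bL [480.3  19.2  18. ]
bR [626.9  33.6  18. ]
147.25465948368986 5.608609227662665
dowel_grip []
dowel_tip [([612.0, 143.0, 5.0], 0.7), ([315.0, 165.0, 10.0], 0.67), ([434.0, 72.0, 49.0], 0.57)]
```

Call:
send_rows(
  steps=[
    [0.92,-0.34,0,0,-0.3],
    [0.92,-0.34,0,0,-0.3],
    [0.92,-0.34,0,0,-0.3],
    [0.92,-0.34,0,0,-0.3],
    [0.92,-0.34,0,0,-0.3],
    [0.92,-0.34,0.5,0,-0.3],
    [0.92,-0.34,0.5,0,-0.3],
    [0.92,-0.34,0.5,0,-0.3],
    [0.92,-0.34,0.5,0,-0.3],
    [0.92,-0.34,0.5,0,-0.3],
    [0,0,0,0.65,-0.3],
    [0,0,0,0.65,-0.3],
  ],
)

```text
time_s: 13.75
tool_pos: [432.5, 220.6, 157.1]
tcp_rot: [-179.9, -0.0, 89.0]
wrist_force: [0.5, -0.1, 0.1]
width: 61.1
grip_force: 0.0
```

Call:
send_rows(
  steps=[
    [0,0,0,0,-0.3],
  ],
)

```text
time_s: 13.83
tool_pos: [433.3, 219.8, 157.6]
tcp_rot: [-180.0, -0.0, 88.9]
wrist_force: [1.4, -0.2, 0.5]
width: 61.0
grip_force: 0.0
```

```bash
python3 - <<'E'
from h import *
np.set_printoptions(precision=1,suppress=True)
s=manip.read_state(); w=eyes.grab_frame("wrist"); print(s["tool_pos"],s["tcp_rot"])
save("w3",w)
for d in outline_of("dowel_grip","wrist")[:3]:
    ys,xs=np.nonzero(d["pixels"]);P=np.array([w_at_z(w,s,u,v,50)[:2] for u,v in zip(xs,ys)])
    c,(l,wd),an=cv2.minAreaRect(P.astype(np.float32)); print(round(d["score"],2),len(xs),c,l,wd,an,P[P[:,1]>P[:,1].max()-6].mean(0),P[P[:,1]<P[:,1].min()+6].mean(0))
E
```

```text
[433.3 219.8 157.6] [-180.    -0.    88.9]
0.95 1093 (543.3482055664062, 203.82574462890625) 15.730761528015137 98.6690902709961 49.012474060058594 [512.1 235.7] [572.8 173.6]
0.8 2837 (429.5163269042969, 157.6465606689453) 177.8058624267578 23.480972290039062 88.2250747680664 [432.1 243.6] [429.   72.2]
0.74 1425 (319.5649108886719, 233.21905517578125) 17.61955451965332 109.04307556152344 8.567163467407227 [312.4 284.4] [327.1 182.2]
```

View pics/w3.png

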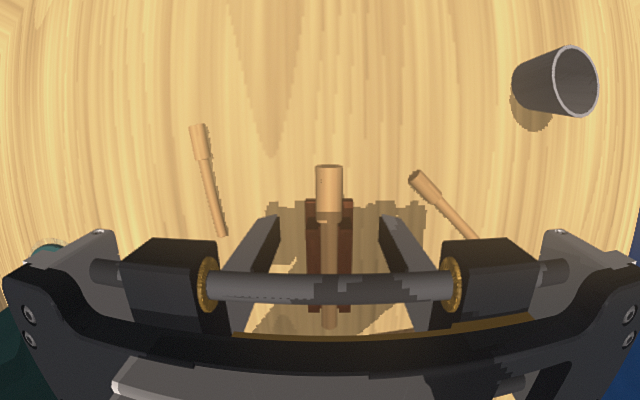

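The wrist view shows the dowel between the open fingers, with the handle end at (329,165) and the shoulder at (329,212). I'll descend and grip.

Call:
send_rows(
  steps=[
    [0.06,-0.04,0.9,0,-0.3],
    [0,0,0.9,0,-0.3],
    [0,0,0.9,0,-0.3],
    [0,0,0.9,0,-0.3],
    [0,0,0.4,0,-0.3],
    [0,0,0.28,0,-0.3],
    [0,0,0,0,-0.3],
  ],
)

```text
time_s: 14.52
tool_pos: [432.1, 220.9, 50.4]
tcp_rot: [-179.9, 0.0, 89.1]
wrist_force: [0.0, 0.5, -0.3]
width: 61.2
grip_force: 0.0
```

Call:
send_rows(
  steps=[
    [0,0,0,0,1],
    [0,0,0,0,1],
    [0,0,0,0,1],
    [0,0,0,0,1],
    [0,0,0,0,1],
    [0,0,0,0,1],
    [0,0,0,0,1],
    [0,0,0,0,1],
  ],
)

```text
time_s: 15.18
tool_pos: [432.5, 221.2, 51.1]
tcp_rot: [180.0, -0.0, 89.0]
wrist_force: [0.1, 0.9, 0.9]
width: 23.1
grip_force: 30.0
```

Call:
send_rows(
  steps=[
    [0,0,-0.2,0,1],
    [0,0,-0.6,0,1],
    [0,0,-1,0,1],
    [0,0,-0.5,0,1],
    [0,0,0,-0.65,1],
    [0,0,0,-0.65,1],
    [0,0,0,0,1],
  ],
)

```text
time_s: 15.77
tool_pos: [432.5, 221.0, 108.8]
tcp_rot: [180.0, -0.0, 95.7]
wrist_force: [0.0, -0.8, -0.3]
width: 23.2
grip_force: 30.0
```

Call:
send_rows(
  steps=[
    [0,0.8,0,0,1],
    [-0.35,0.8,0,0,1],
    [-0.8,0.8,0,0,1],
    [-0.8,0.8,0,0,1],
    [-0.8,0.8,0,0,1],
    [-0.7,0.04,0,0.04,1],
    [0,0,0.6,0,1],
    [0,0,0.6,0,1],
    [0,0,0,0,1],
  ],
)

```text
time_s: 16.52
tool_pos: [540.0, 144.2, 76.1]
tcp_rot: [-179.8, 0.0, 95.2]
wrist_force: [-0.5, 0.1, -1.3]
width: 23.1
grip_force: 30.0
```

```bash
python3 - <<'E'
from h import *
np.set_printoptions(precision=1,suppress=True)
s=manip.read_state(); print(s["tool_pos"],s["tcp_rot"])
b=eyes.grab_frame("top"); a=eyes.grab_frame("scene")
A=b["pixels"][160:260,230:410,::-1]; B=a["pixels"][165:265,270:450,::-1]
cv2.imwrite("pics/c4.png",cv2.resize(np.vstack([A,B]),None,fx=3,fy=3,interpolation=cv2.INTER_CUBIC))
for c in ("top","scene"):
    for n in ("dowel_tip","mouth","far"): print(c,n,[(np.round(d["point"],0).tolist(),round(d["score"],2)) for d in spot_point(n,c)[:3]])
E
```

```text
[540.  144.2  76.1] [-179.8    0.    95.2]
top dowel_tip [([551.0, -2.0, 77.0], 0.58), ([314.0, 165.0, 2.0], 0.55), ([674.0, 335.0, 2.0], 0.41)]
top mouth [([551.0, -16.0, 78.0], 0.6)]
top far [([567.0, -96.0, 74.0], 0.74)]
scene dowel_tip [([548.0, 4.0, 79.0], 0.95), ([612.0, 139.0, 7.0], 0.93), ([310.0, 164.0, 7.0], 0.52)]
scene mouth [([559.0, -14.0, 74.0], 0.89), ([758.0, -2.0, 4.0], 0.4)]
scene far [([565.0, -94.0, 80.0], 0.75)]
```

View pics/c4.png

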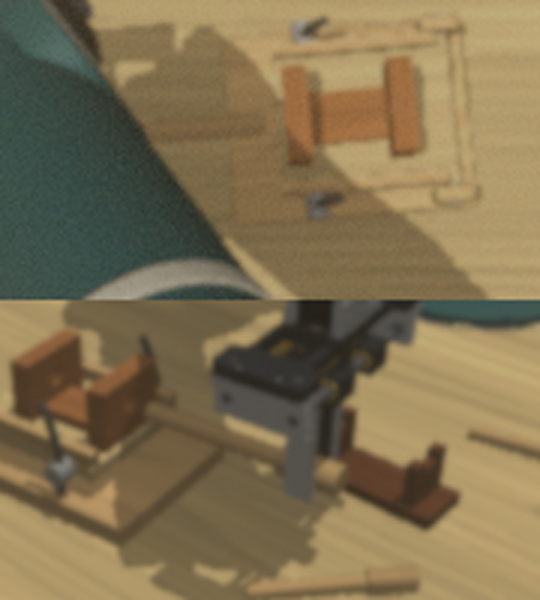

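Call:
send_rows(
  steps=[
    [0,0.07,-0.1,-0.06,1],
    [0,0,0,0,1],
    [0,0,0,0,1],
  ],
)

```text
time_s: 17.17
tool_pos: [543.2, 145.2, 81.2]
tcp_rot: [180.0, -0.0, 95.6]
wrist_force: [0.5, 0.6, -0.7]
width: 23.4
grip_force: 30.0
```

Call:
send_rows(
  steps=[
    [-0.3,0,0,0,1],
    [-0.2,0,0,0,1],
    [0,0,0,0,1],
  ],
)

```text
time_s: 17.42
tool_pos: [544.3, 131.0, 80.8]
tcp_rot: [-180.0, 0.0, 95.5]
wrist_force: [-0.1, 0.6, -1.2]
width: 23.5
grip_force: 30.0
```

Call:
send_rows(
  steps=[
    [0,-0.05,0.08,0,1],
    [0,0,0,0,1],
    [0,0,0,0,1],
    [0,0,0,0,1],
  ],
)

```text
time_s: 17.75
tool_pos: [542.8, 132.8, 78.9]
tcp_rot: [-180.0, -0.0, 95.6]
wrist_force: [0.6, 0.5, -0.1]
width: 23.0
grip_force: 30.0
```

Call:
send_rows(
  steps=[
    [-0.12,0,0,0,1],
    [-0.12,0,0,0,1],
    [0,0,0,0,1],
  ],
)

```text
time_s: 18.0
tool_pos: [543.6, 125.9, 78.9]
tcp_rot: [-180.0, 0.0, 95.6]
wrist_force: [0.6, -0.1, -0.2]
width: 23.2
grip_force: 30.0
```

Call:
send_rows(
  steps=[
    [-0.1,0,0,0,1],
    [-0.1,0,0,0,1],
    [0,0,0,0,1],
  ],
)

```text
time_s: 18.25
tool_pos: [544.1, 121.0, 78.9]
tcp_rot: [-180.0, 0.0, 95.6]
wrist_force: [-0.9, 0.1, -1.0]
width: 22.9
grip_force: 30.0
```

Call:
send_rows(
  steps=[
    [-0.1,0,0,0,1],
    [-0.06,0,0,0,1],
    [0,0,0,0,1],
  ],
)

```text
time_s: 18.5
tool_pos: [544.4, 117.3, 78.9]
tcp_rot: [-180.0, 0.0, 95.6]
wrist_force: [-0.1, -0.4, -1.3]
width: 23.2
grip_force: 30.0
```

Call:
send_rows(
  steps=[
    [-0.15,0,0,0,1],
    [-0.15,0,0,0,1],
    [-0.15,0,0,0,1],
    [0,0,0,0,1],
  ],
)

```text
time_s: 18.83
tool_pos: [545.6, 105.4, 78.9]
tcp_rot: [-180.0, 0.0, 95.6]
wrist_force: [0.1, -0.3, -0.4]
width: 23.6
grip_force: 30.0
```

Call:
send_rows(
  steps=[
    [-0.2,0,0,0,1],
    [-0.2,0,0,0,1],
    [-0.2,0,0,0,1],
    [0,0,0,0,1],
  ],
)

```text
time_s: 19.17
tool_pos: [547.1, 90.1, 78.9]
tcp_rot: [-180.0, 0.0, 95.5]
wrist_force: [0.8, 0.2, -1.5]
width: 23.1
grip_force: 30.0
```

```bash
python3 - <<'E'
from h import *
for c in ("scene","top"):
    a=eyes.grab_frame(c)
    print(c,[(np.round(d["point"],0).tolist(),round(d["score"],2)) for d in spot_point("dowel_tip",c)[:3]])
    if c=="scene": save("s5",a,(260,165,370,245),6)
E
```

```text
scene [([612.0, 138.0, 6.0], 0.93), ([555.0, -48.0, 77.0], 0.92), ([312.0, 163.0, 6.0], 0.7)]
top [([558.0, -52.0, 79.0], 0.76), ([314.0, 164.0, 6.0], 0.53)]
```

View pics/s5.png

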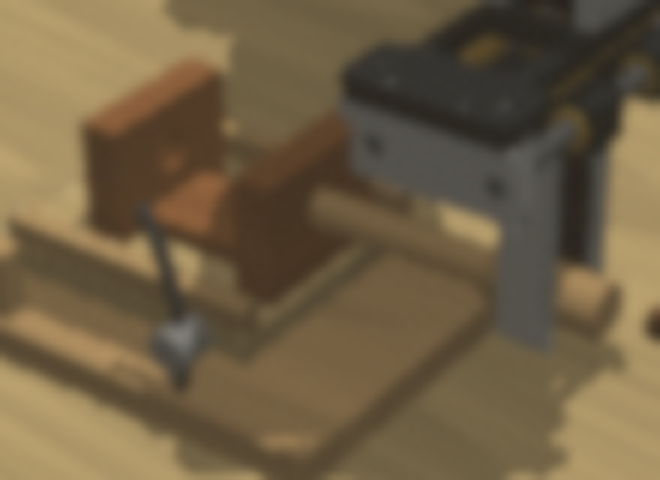

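The shank is through the near cheek (crop (330,210)) with no force. I'll carry on to the far cheek.

Call:
send_rows(
  steps=[
    [-0.25,0,0,0,1],
    [-0.25,0,0,0,1],
    [-0.25,0,0,0,1],
    [-0.25,0,0,0,1],
    [-0.25,0,0,0,1],
    [0,0,0,0,1],
  ],
)

```text
time_s: 19.87
tool_pos: [550.2, 58.7, 78.8]
tcp_rot: [-180.0, 0.0, 95.5]
wrist_force: [0.9, -0.3, -0.8]
width: 23.2
grip_force: 30.0
```

Call:
send_rows(
  steps=[
    [-0.12,0,0,0,1],
    [-0.12,0,0,0,1],
    [-0.12,0,0,0,1],
    [0,0,0,0,1],
  ],
)

```text
time_s: 20.2
tool_pos: [550.9, 50.9, 78.9]
tcp_rot: [-180.0, 0.0, 95.6]
wrist_force: [-0.2, 0.3, -0.7]
width: 23.1
grip_force: 30.0
```

Call:
send_rows(
  steps=[
    [-0.1,0,0,0,1],
    [-0.1,0,0,0,1],
    [0,0,0,0,1],
  ],
)

```text
time_s: 20.45
tool_pos: [551.4, 46.0, 78.9]
tcp_rot: [-180.0, 0.0, 95.6]
wrist_force: [-0.0, 0.9, -1.8]
width: 23.1
grip_force: 30.0
```

Call:
send_rows(
  steps=[
    [-0.1,0,0,0,1],
    [-0.1,0,0,0,1],
    [-0.1,0,0,0,1],
    [0,0,0,0,1],
  ],
)

```text
time_s: 20.78
tool_pos: [552.2, 38.4, 78.9]
tcp_rot: [-180.0, 0.0, 95.6]
wrist_force: [0.5, -0.3, -1.7]
width: 23.4
grip_force: 30.0
```

Call:
send_rows(
  steps=[
    [-0.15,0,0,0,1],
    [-0.15,0,0,0,1],
    [-0.15,0,0,0,1],
    [0,0,0,0,1],
  ],
)

```text
time_s: 21.12
tool_pos: [553.3, 26.8, 78.9]
tcp_rot: [-180.0, 0.0, 95.6]
wrist_force: [-0.1, -0.2, 0.5]
width: 23.4
grip_force: 30.0
```

Call:
send_rows(
  steps=[
    [-0.15,0,0,0,1],
    [-0.15,0,0,0,1],
    [-0.15,0,0,0,1],
    [0,0,0,0,1],
  ],
)

```text
time_s: 21.45
tool_pos: [554.4, 15.7, 78.9]
tcp_rot: [-180.0, 0.0, 95.6]
wrist_force: [-0.4, -0.4, -0.5]
width: 23.2
grip_force: 30.0
```

Through both cheeks. I'll feel for the shoulder now.

Call:
send_rows(
  steps=[
    [-0.08,0,0,0,1],
    [-0.08,0,0,0,1],
    [-0.08,0,0,0,1],
    [0,0,0,0,1],
  ],
)

```text
time_s: 21.78
tool_pos: [554.9, 10.3, 78.9]
tcp_rot: [-180.0, 0.0, 95.6]
wrist_force: [0.2, 0.5, -0.8]
width: 23.4
grip_force: 30.0
```

Call:
send_rows(
  steps=[
    [-0.06,0,0,0,1],
    [-0.06,0,0,0,1],
    [0,0,0,0,1],
  ],
)

```text
time_s: 22.03
tool_pos: [555.1, 9.1, 79.0]
tcp_rot: [180.0, -0.1, 95.7]
wrist_force: [-1.0, 7.0, -0.0]
width: 23.4
grip_force: 30.0
```

Call:
send_rows(
  steps=[
    [-0.04,0,0,0,1],
    [-0.04,0,0,0,1],
    [0,0,0,0,1],
  ],
)

```text
time_s: 22.28
tool_pos: [555.1, 8.9, 79.0]
tcp_rot: [180.0, -0.2, 95.8]
wrist_force: [-2.7, 15.2, -1.3]
width: 22.8
grip_force: 30.0
```

Call:
send_rows(
  steps=[
    [0.04,0,0,0,1],
    [0,0,0,0,-0.1],
    [0,0,0,0,-0.1],
    [0,0,0,0,-0.1],
    [0,0,0,0,-0.1],
    [0,0,0,0,-0.1],
  ],
)

```text
time_s: 22.78
tool_pos: [555.3, 6.5, 78.9]
tcp_rot: [-180.0, 0.0, 95.6]
wrist_force: [-0.5, -0.0, -0.3]
width: 50.9
grip_force: 0.0
```

Call:
send_rows(
  steps=[
    [0,0,-0.3,0,-0.1],
    [0,0,-0.6,0,-0.1],
    [0,0,-1,0,-0.1],
    [0,0,-1,0,-0.1],
    [0,0,-1,0,-0.1],
    [0.5,0,-0.5,0,-0.1],
    [1,0,0,0,-0.1],
    [1,0,0,0,-0.1],
    [0,0,0,0,-0.1],
    [0,0,0,0,-0.1],
  ],
)

```text
time_s: 23.62
tool_pos: [548.7, 70.7, 189.1]
tcp_rot: [-180.0, -0.0, 95.8]
wrist_force: [0.3, -0.4, -0.8]
width: 51.6
grip_force: 0.0
```

```bash
python3 - <<'E'
from h import *
s=manip.read_state()
for c in ("scene","top","wrist"):
    a=eyes.grab_frame(c)
    for n in("dowel_tip","mouth"):print(c,n,[(np.round(d["point"],0).tolist(),round(d["score"],2)) for d in spot_point(n,c)[:2]])
    if c=="scene": A=a["pixels"][165:245,260:370]
    if c=="wrist": B=a["pixels"][110:270,235:455]
cv2.imwrite("pics/fin.png",np.hstack([cv2.resize(A,(440,320),interpolation=2),cv2.resize(B,(360,320),interpolation=2)])[:,:,::-1])
E
```

```text
scene dowel_tip [([613.0, 138.0, 11.0], 0.93), ([564.0, -132.0, 79.0], 0.78)]
scene mouth [([555.0, -14.0, 79.0], 0.87)]
top dowel_tip [([315.0, 168.0, 1.0], 0.89), ([566.0, -135.0, 82.0], 0.74)]
top mouth [([551.0, -17.0, 79.0], 0.8)]
wrist dowel_tip [([312.0, 168.0, 4.0], 0.75), ([612.0, 144.0, 5.0], 0.61)]
wrist mouth [([561.0, -15.0, 81.0], 0.9)]
```

View pics/fin.png

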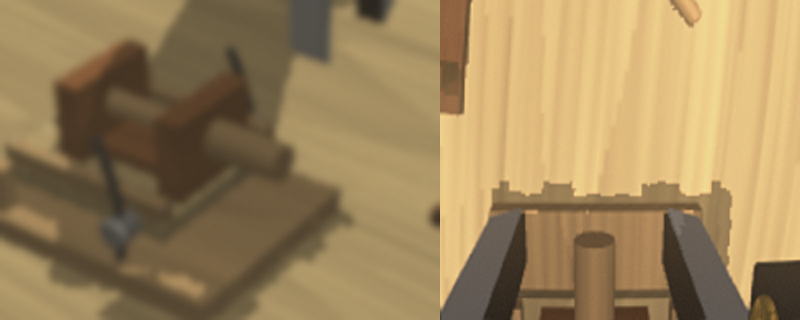

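```bash
python3 - <<'E'
from h import *
s=manip.read_state(); w=eyes.grab_frame("wrist"); np.set_printoptions(precision=1,suppress=True)
print(w_at_z(w,s,330,110+239/2,90), w_at_z(w,s,330,110+233/2,78), s["tool_pos"])
a=eyes.grab_frame("scene")
for y in (31,34,37): print(y,(proj(a,[557.3-(y+18.4)*.096,y,78])-[260,165])*4)
E
```

```text
[552.   37.9  90. ] [552.2  36.5  78. ] [549.2  68.5 188.9]
31 [277.  156.8]
34 [281.3 158.4]
37 [285.6 160. ]
```

I'll close the fingers and press lightly on the handle's end to check that it is seated.

Call:
send_rows(
  steps=[
    [0,0.05,0,0,1],
    [0,0,0,0,1],
    [0,0,0.8,0,1],
    [0,0,0.9,0,1],
    [0,0,0.9,0,1],
    [0,0,0.9,0,1],
    [0,0,0.9,0,1],
    [0,0,0,0,1],
  ],
)

```text
time_s: 24.83
tool_pos: [548.5, 68.7, 75.5]
tcp_rot: [-179.7, -0.0, 95.6]
wrist_force: [-0.9, -0.5, -0.4]
width: 2.0
grip_force: 0.0
```

Call:
send_rows(
  steps=[
    [-0.4,0,0,0,1],
    [-0.3,0,0,0,1],
    [-0.1,0,0,0,1],
    [0,0,0,0,1],
  ],
)

```text
time_s: 25.17
tool_pos: [553.2, 47.7, 80.1]
tcp_rot: [179.9, 0.0, 95.5]
wrist_force: [1.0, -0.2, -0.3]
width: 0.5
grip_force: 0.0
```

Call:
send_rows(
  steps=[
    [-0.08,-0.03,0.05,0,1],
    [-0.08,0,0,0,1],
    [0,0,0,0,1],
  ],
)

```text
time_s: 25.42
tool_pos: [552.1, 44.7, 77.9]
tcp_rot: [180.0, 0.0, 95.6]
wrist_force: [0.6, -0.6, -0.2]
width: 0.5
grip_force: 0.0
```

Call:
send_rows(
  steps=[
    [-0.06,0,0,0,1],
    [-0.06,0,0,0,1],
    [0,0,0,0,1],
  ],
)

```text
time_s: 25.67
tool_pos: [552.2, 43.5, 77.8]
tcp_rot: [180.0, -0.1, 95.7]
wrist_force: [-0.2, 6.3, -0.5]
width: 0.6
grip_force: 3.4
```

Call:
send_rows(
  steps=[
    [-0.04,0,0,0,1],
    [0,0,0,0,1],
  ],
)

```text
time_s: 25.83
tool_pos: [552.2, 43.4, 77.9]
tcp_rot: [180.0, -0.2, 95.7]
wrist_force: [-0.7, 12.1, 0.4]
width: 0.6
grip_force: 5.7
```

Call:
send_rows(
  steps=[
    [-0.06,0,0,0,1],
    [-0.04,0,0,0,1],
    [0,0,0,0,1],
  ],
)

```text
time_s: 26.08
tool_pos: [552.3, 43.2, 78.0]
tcp_rot: [180.0, -0.3, 95.8]
wrist_force: [-2.9, 21.7, 0.1]
width: 0.6
grip_force: 11.5
```

Call:
send_rows(
  steps=[
    [0.3,0,0,0,1],
    [0.6,0,0,0,1],
    [0.5,0,-0.5,0,1],
    [0,0,-1,0,1],
    [0,0,-1,0,1],
    [0,0,-1,0,1],
    [0,0,0,0,1],
    [0,0,0,0,1],
  ],
)

```text
time_s: 26.75
tool_pos: [549.9, 73.9, 167.1]
tcp_rot: [179.8, 0.0, 95.6]
wrist_force: [-0.4, -0.2, -0.6]
width: 0.7
grip_force: 0.0
```

The dowel does not move under 22 N, so it is seated, and the robot is clear. I'll hand the job in.

```bash
python3 -c "
from bench import manip
print(manip.close_job())"
```

```text
the job is handed in; nothing more can be done
None
```

I levelled the cradle, pushed the dowel through both cheeks, and let go once its shoulder pressed firmly on the near cheek (no movement under 22 N); the job is handed in, no verdict was returned, and I never went near the glue bottle, tin or hammer.

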